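Tighten the leaf-printing press with its hex key

TASK

Take the T-handled hex key out of its wooden block and put it down the bore in the middle of the press's bridge, turning it gently until it drops fully home in the hidden screw socket. Then turn the screw clockwise (seen from above) until it comes up firm against its stop, and let go, leaving the key standing upright in the screw. Do not press hard on the screw, and leave the cup, jar, brush and palette where they are.

Things in the scene. Friction and masses are not known exactly. Their poses are not given: they have to be found in the camera images.
- key_handle (a point): Centre of the hex key's handle: a black bar 85 mm long (along x), 24 mm wide (y), 24 mm high, across the top of an upright bright steel hexagonal shaft centred under it. The shaft's tip is 105 mm below this point. The key can be pinched from above across the 24 mm width; it stands in its block with some play.
- key: The hex key; origin at the centre of its lower tip, z up along the shaft, x along the handle bar. Hexagon 17 mm across flats, 19.6 mm across corners (corners at 0, 60, 120.. degrees from x); its lowest 3 mm are a round tapered pilot, 13 mm wide at the tip and 17 mm above, with the hexagon's square corners standing out above it. About 0.25 kg.
- block_hole (a point): Centre of the mouth of the round hole (21.5 mm wide, 48 mm deep) in the top of the fixed wooden key block, 80 x 80 mm and 60 mm high; the key stands in it at the start, its tip on the hole's floor.
- screw_mouth (a point): Centre of the mouth of the screw's hexagonal socket at the bottom of the bore, 30 mm below the boss's top: 18 mm across flats, 16 mm deep, flat floor. Axes are the press's: the hexagon's angle is not known. At any angle the key's pilot sinks in 3 mm; then its corners stand on the rim unless within about 6 degrees of a match (every 60 degrees). It can jam part-way till turned a little to and fro.
- screw (a joint): Turn of the screw, rad, growing clockwise seen from above; starts between 0 and 0.2, solid stop (tight) at 0.9. It takes about 0.15 N m to turn and stays put under the light rubbing of the key's tip. It does not tell the hexagon's angle. The screw does not sink as it turns.
- water_cup_mid (a point): Middle of the loose green water cup, 72 mm wide, 85 mm high.
- paint_jar_mid (a point): Middle of the loose paint jar, 54 mm wide, 70 mm high.
- brush_mid (a point): Middle of the loose paint brush lying on the table.
- palette_mid (a point): Middle of the loose flat round palette, 90 mm wide, 6 mm high.
- press: The grey press, fixed to the table; origin on the bore's axis at table height, z up. Bed 160 x 220 mm (x, y); bridge along y, 200 x 46 mm, its top 100 mm high (bolt heads 110 mm); in its middle a round boss 58 mm wide, its top 125 mm high, with an upright bore 25 mm wide, 30 mm deep, at whose bottom the screw's socket lies.
- screw_spring (a joint): How far the screw has been pushed down, m: it rests on a stiff spring washer, 0 as found, about 7 N for every mm after the first 2 N; 3 mm (about 23 N) is too hard, 6 mm is its end.

How it is judged (in metres and radians):
On the way, in this order (a step that is already met when the one before it is completed fails the run):
1. the key has been drawn up out of its block (z of key in the frame of block_hole above 0.005 m), for 0.1 s.
2. the key has dropped at least 12 mm into the screw's socket, the screw not yet tight (z of key in the frame of screw_mouth below -0.012 m and horizontal distance between key and screw_mouth below 0.003 m and value of joint screw below 0.7 rad), for 0.1 s.
At the end, for the whole second after the job is handed in: The screw is within 0.08 rad of its stop (joint above 0.82), and the key stands released and at rest in the socket, at least 12 mm deep, within 3 mm of the axis and 0.15 rad of upright (value of joint screw above 0.82 rad and z of key in the frame of screw_mouth below -0.012 m and horizontal distance between key and screw_mouth below 0.003 m and angle between key's own z axis and vertical below 0.15 rad and linear speed of key below 0.02 m/s); the robot touches nothing.
It fails at once if the screw was pressed down more than 3 mm on its spring (about 23 N) (value of joint screw_spring above 0.003 m).
It fails at once if the key was dropped or tipped over (angle between key's own z axis and vertical above 0.5 rad).
It fails at once if the cup, jar, brush or palette was shifted more than 20 mm (distance of any of water_cup_mid, paint_jar_mid, brush_mid, palette_mid from where it was at the start of the episode above 0.02 m).
It also fails if it takes over 58 s, if anything falls off the work surface, if the arm or the gripper's body presses on something with over 40 N, if the wrist force passes 120 N, or if a joint passes its speed limit or range.

ROBOT

A 6-joint arm with a two-finger parallel gripper is mounted at the origin on the work surface. World frame = base frame: x ahead of the robot, y to its left, z up, the work surface at z = 0. Lengths are in mm, angles in rad, forces in N, time in s.
With the tool pointing down it reaches from about 300 to 850 mm from the base axis. Payload 4.2 kg.
Tool frame: the origin (TCP) lies between the finger pads; the fingertips stand 17 mm ahead of it and the grasp point (between the pads) lies 2 mm behind it (ctrl.tcp_to_tips is the distance from the TCP to the fingertips, in mm); z points along the fingers, y is the line along which they close (so a half turn about z gives the same grasp; the last joint's range is limited). The gripper opens to 91 mm and grips with 3 to 60 N. Pads are 32 mm wide; open, the fingers measure 118 mm over their backs; the gripper's body (76 mm by 178 mm) begins 60 mm behind the grasp point.
Start: joints at [1.248, 0.32, 1.565, -0, 1.257, -0.02], TCP at [171.463, 548.855, 230.976] pointing down, gripper open.
Joint ranges: [-3.11, 3.11], [-0.84, 2.01], [0.21, 2.61], [-1.34, 4.49], [0.05, 2.63], [-2.56, 2.56]. Speed limits (rad/s): [2.57, 2.57, 3.14, 3.14, 3.14, 3.14].

INTERFACE

Orientations are given as a unit quaternion [w, x, y, z].
In Python, from bench import ctrl, cams, job_done gives the robot as it stands. The module is installed in compiled form; this text tells all that it offers.
- The arm moves only by the tool play_rows, never from a script. Its argument "moves" is one flat list of numbers, 4 for each row, row after row: the shift along the tool's x, y, z in m, then the turn about the tool's z in degrees. A call has 1 to 10 rows; each row shifts and turns the commanded pose from where the row before left it, along the tool's axes as they then stand; what a row does not reach is not made up. A row lasts 1/8 s, in which the tool goes at most 62.5 mm and 10.7 degrees, less where a joint would pass 70% of its speed; a pose out of reach is approached as far as the arm can. A call is refused whole if a number of a shift passes 0.0625 or a number of a turn 10.7, either way. A call with a gripper value outside its range is refused whole. "claw" is the closure, from -1 (fully open) to 1 (shut), set as the call begins (left out, the last holds). The fingers move at their own pace and stop on an object; the grip force is fixed at half the most. Time passes only in rows, so rows that do not move let the fingers close. It gives the time, the measured TCP pose, the force, the opening and the grip force at its end, in the units of the state.
- ctrl.read_state(): the state, without advancing time (a new reading comes with each control period).
- cams.grab_frame(name): name is "scene" or "top" or "wrist"; returns a dict with "img" (384x512x3 uint8, red, green, blue), "intrinsics" (3x3 intrinsics, pixels), "rvec" (rotation vector, rad) and "tvec" (3), from world to camera coordinates, as OpenCV has them; the wrist camera has in their place "T_tool_cam" (4x4, takes a point from camera to tool coordinates, whose origin is the TCP and whose axes are the flange's). Camera axes: x right, y down, z forward; pixel columns grow to the right and rows downward; lengths in mm; the calibration is good to about 2 mm. A picture is of the moment at which its call begins: read the wrist's pose just before it. There is no depth.
- job_done(): hands the job in; it is judged then, once.
Trained networks look in a picture, given as the dict that the camera call returned (one of the last four; its "shot" number tells which), for a name from the list of things; names that differ only in an ending like _2 or _b are one class to them, and where a whole thing is asked for, a point or a joint stands for the part that bears it (a point fixed in the world has none). Each returns a list of dicts, best first, with "p" (0 to 1); they miss things now and then, are a little off and sometimes report something else, mostly with a low value. They report only what shows in the picture. A call takes as long as a camera call.
- cams.recognise(picture, target): "location" ([x, y, z] in mm, in world coordinates, good to about 4 mm: the middle of the surface that is visible of it).
- cams.cut_out(picture, target): "pixels" (384x512 bool, what is visible of it).
The state is a dict: "clock": time; "qpos": joint angles; "qvel": joint speeds; "joint_efforts": joint torques, N m; "position": TCP position; "ee_rot": TCP orientation; "wrist_force": force on the tool from outside, world axes, zero at the start; "ft_torque": the same for the moment, N m; "gripper_width": finger opening in mm; "grasp_force": force on a finger pad.
Only numpy, scipy, OpenCV 4.12 (cv2) and the standard library are available. Lean on these libraries where they do the work, as an engineer would, in place of code of your own. Each camera call takes 0.05 s, during which the arm holds its last target. There are 200 camera calls.

## Working session

There is one attempt and no reset: what is moved stays moved. The work goes in short steps, Python scripts to look and compute and a tool call to move; the robot and the scene stay as the last step left them, time stands still between calls to the robot, and variables do not carry over. Pictures are saved under pics/ and viewed, at most 10 in all, crops included, and the job is handed in when it is done.

Besides the shell and the picture viewer there is one more tool, called after "Request:" as name(argument=value, ...) on one line, values as JSON. play_rows: Moves the arm, as the interface text tells. Its arguments: {"type":"object","properties":{"moves":{"type":"array"},"claw":{"type":"number"}},"required":["moves"]}

```bash
mkdir -p pics; cat > h.py <<'E'
import numpy as np,cv2
from bench import ctrl,cams,job_done
from scipy.spatial.transform import Rotation as R
def q2R(q): return R.from_quat([q[1],q[2],q[3],q[0]]).as_matrix()
def ray(f,uv,st=None):
    K=np.array(f["intrinsics"]);d=np.linalg.inv(K)@[uv[0],uv[1],1.]
    if "T_tool_cam" in f:
        T=np.array(f["T_tool_cam"]);Rt=q2R(st["ee_rot"]);p=np.array(st["position"])
        o=Rt@T[:3,3]+p;d=Rt@T[:3,:3]@d
    else:
        Rm=cv2.Rodrigues(np.array(f["rvec"],float))[0];o=-Rm.T@np.array(f["tvec"],float).ravel();d=Rm.T@d
    return o,d/np.linalg.norm(d)
def atz(f,uv,z,st=None):
    o,d=ray(f,uv,st);return o+d*(z-o[2])/d[2]
def tri(rs):
    A=sum(np.eye(3)-np.outer(d,d) for o,d in rs);b=sum((np.eye(3)-np.outer(d,d))@o for o,d in rs)
    return np.linalg.solve(A,b)
E
python3 - <<'E'
from h import *
np.set_printoptions(precision=1,suppress=True)
s=ctrl.read_state();print(s)
fs={n:cams.grab_frame(n) for n in("scene","top","wrist")}
for n,f in fs.items():
    for t in("key_handle","block_hole","screw_mouth","press","water_cup_mid","paint_jar_mid","brush_mid","palette_mid"):
        r=cams.recognise(f,t)
        print(n,t,[(np.array(x["location"]),round(x["p"],2)) for x in r[:2]])
cv2.imwrite("pics/a.png",np.hstack([fs["scene"]["img"],fs["top"]["img"]])[:,:,::-1]) 
im=cv2.imread("pics/a.png");cv2.imwrite("pics/a.png",cv2.resize(im,(800,300)))
cv2.imwrite("pics/top.png",fs["top"]["img"][:,:,::-1])
print(fs["wrist"]["T_tool_cam"],fs["wrist"]["intrinsics"])
E
```

```text
{'clock': 0.0, 'qpos': array([ 1.2,  0.3,  1.6, -0. ,  1.3, -0. ]), 'qvel': array([-0., -0.,  0., -0., -0., -0.]), 'joint_efforts': array([  0. , -41.2, -23.2,   0.1,   0. ,  -0. ]), 'position': array([171.3, 548.4, 230.1]), 'ee_rot': array([-0. ,  0.2,  1. , -0. ]), 'wrist_force': array([-0.6, -0.2,  0.1]), 'ft_torque': array([ 0., -0.,  0.]), 'grasp_force': 0.0, 'gripper_width': 91.32157781340965}
scene key_handle [(array([ 552.2, -144. ,  121.8]), 0.55)]
scene block_hole [(array([ 566. , -129.1,   50.7]), 0.8)]
scene screw_mouth [(array([586.2, 176.2,  36.7]), 0.7), (array([ 560.6, -129.1,   49.5]), 0.58)]
scene press [(array([580.4, 176.2,  47.5]), 0.77)]
scene water_cup_mid [(array([ 756.8, -122.9,   58.2]), 0.79)]
scene paint_jar_mid [(array([493.6, 423.3,  44.5]), 0.69)]
scene brush_mid [(array([772.4, 177.5,  15.4]), 0.65)]
scene palette_mid [(array([ 573.2, -399. ,    3.8]), 0.67)]
top key_handle [(array([ 546.4, -148.5,  131. ]), 0.79)]
top block_hole [(array([ 541.8, -132.5,   60.9]), 0.67)]
top screw_mouth [(array([553.7, 156.5,  44.4]), 0.89)]
top press [(array([554.3, 161. ,  40.2]), 0.71)]
top water_cup_mid [(array([ 761.1, -132.4,   43.8]), 0.77)]
top paint_jar_mid [(array([471. , 417.1,  76.6]), 0.7), (array([ 762.3, -134.7,   42.2]), 0.62)]
top brush_mid [(array([761.8, 172.8,  15.5]), 0.59)]
top palette_mid [(array([ 571.1, -399.6,    3.3]), 0.66)]
wrist key_handle []
wrist block_hole []
wrist screw_mouth []
wrist press []
wrist water_cup_mid []
wrist paint_jar_mid []
wrist brush_mid []
wrist palette_mid []
[[  -0.    -1.    -0.2   66.7]
 [   1.    -0.     0.     0.6]
 [  -0.    -0.2    1.  -153.9]
 [   0.     0.     0.     1. ]] [[322.7   0.  258.1]
 [  0.  322.7 191.8]
 [  0.    0.    1. ]]
```

View pics/a.png

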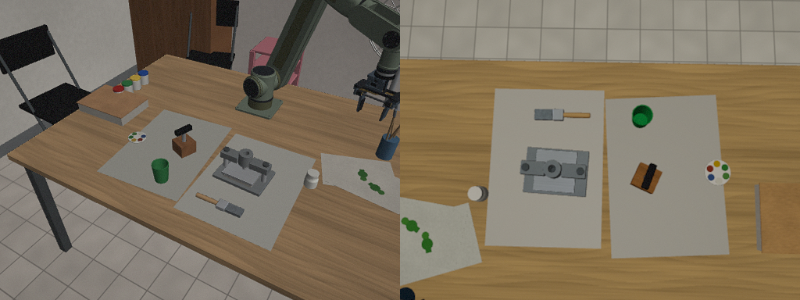

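View pics/top.png

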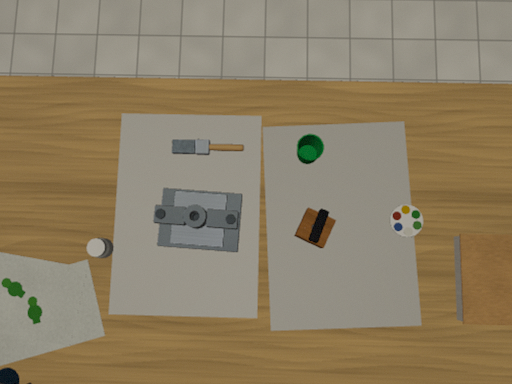

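```bash
cat >> h.py <<'E'
def delta(target,s=None):
    s=s or ctrl.read_state();Rt=q2R(s["ee_rot"]);return Rt.T@(np.array(target)-s["position"])
def yaw(s=None):
    s=s or ctrl.read_state();x=q2R(s["ee_rot"])[:,0];return np.degrees(np.arctan2(x[1],x[0]))
E
python3 - <<'E'
from h import *
np.set_printoptions(precision=4,suppress=True)
print(q2R(ctrl.read_state()["ee_rot"]),yaw(),delta([555,158,310]),ctrl.tcp_to_tips)
f=cams.grab_frame("wrist");print(f["T_tool_cam"])
E
```

```text
[[-0.9545  0.2982  0.    ]
 [ 0.2982  0.9545  0.0001]
 [ 0.      0.0001 -1.    ]] 162.65175883292244 [-482.6371 -258.7119  -79.0435] 17.0
[[  -0.0007   -0.9715   -0.237    66.6877]
 [   1.       -0.0009    0.0005    0.6153]
 [  -0.0007   -0.237     0.9715 -153.9356]
 [   0.        0.        0.        1.    ]]
```

Request:
play_rows(moves=[-0.048,-0.026,-0.008,0,-0.048,-0.026,-0.008,0,-0.048,-0.026,-0.008,0,-0.048,-0.026,-0.008,0,-0.048,-0.026,-0.008,0,-0.048,-0.026,-0.008,0,-0.048,-0.026,-0.008,0,-0.048,-0.026,-0.008,0,-0.048,-0.026,-0.008,0,-0.048,-0.026,-0.008,0])

```text
clock: 2.65
position: [553.2, 156.1, 311.3]
ee_rot: [0.0, 0.151, 0.989, 0.0]
wrist_force: [0.1, 1.1, 1.3]
gripper_width: 91.4
grasp_force: 0.0
```

Request:
play_rows(moves=[0,0,0,0,0,0,0,0])

```text
clock: 2.9
position: [551.7, 157.7, 310.7]
ee_rot: [-0.001, 0.151, 0.989, 0.0]
wrist_force: [-0.2, 1.0, -0.3]
gripper_width: 91.3
grasp_force: 0.0
```

```bash
cat > look.py <<'E'
from h import *
import sys
np.set_printoptions(precision=1,suppress=True)
s=ctrl.read_state();f=cams.grab_frame("wrist")
print(s["clock"],s["position"],yaw(s),s["qpos"])
for t in sys.argv[2:]:
    print(t,[(np.array(x["location"]),round(x["p"],2)) for x in cams.recognise(f,t)[:2]])
    c=cams.cut_out(f,t)
    if c: 
        m=c[0]["pixels"].astype(np.uint8);r=cv2.minAreaRect(cv2.findNonZero(m));print("  rect",r,m.sum(),c[0]["p"])
cv2.imwrite("pics/%s.png"%sys.argv[1],f["img"][:,:,::-1])
import pickle;pickle.dump((s,f),open("%s.pkl"%sys.argv[1],"wb"))
E
python3 look.py w1 screw_mouth press
```

```text
2.9 [551.7 157.7 310.7] 162.6229515200504 [ 0.3  0.3  1.4  0.   1.4 -1. ]
screw_mouth [(array([541.3, 162.7,  43.5]), 0.65), (array([ 508.4, -127.1,  112.5]), 0.29)]
  rect ((262.28863525390625, 163.18655395507812), (113.580078125, 188.1884002685547), 76.32869720458984) 18725 0.76
press [(array([541.2, 169. ,  41.3]), 0.95)]
  rect ((262.4114074707031, 163.98471069335938), (113.9220199584961, 188.4312286376953), 75.34324645996094) 18814 0.83
```

View pics/w1.png

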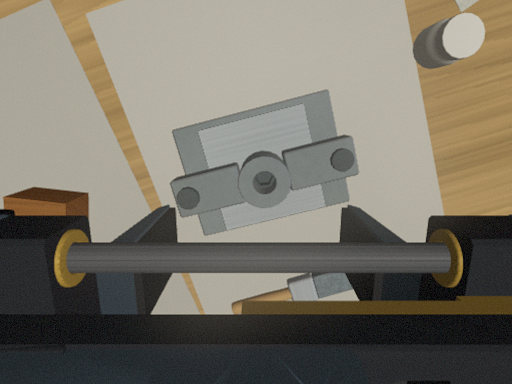

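```bash
python3 - <<'E'
from h import *
import pickle
s,f=pickle.load(open("w1.pkl","rb"))
g=f["img"][150:214,232:300,::-1]
g=cv2.resize(g,None,fx=8,fy=8,interpolation=cv2.INTER_CUBIC);g=cv2.convertScaleAbs(g,alpha=1.6)
cv2.imwrite("pics/c1.png",g)
for u in((264.5,180),):
  print(atz(f,u,125,s),atz(f,u,95,s))
E
```

```text
[556.78032664 164.16513566 125.        ] [562.81956892 162.93400753  95.        ]
```

View pics/c1.png

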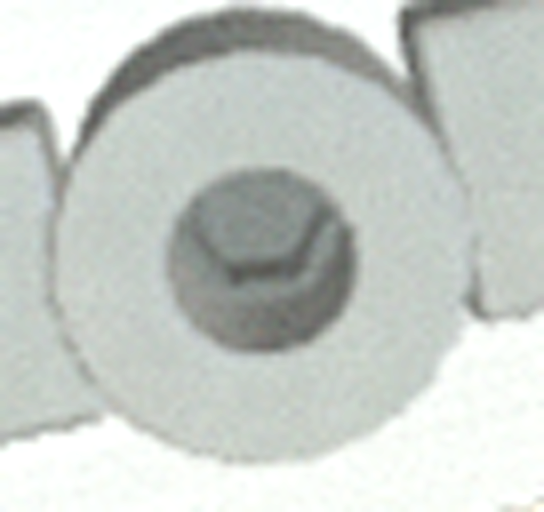

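```bash
python3 - <<'E'
from h import *
import pickle
s,f=pickle.load(open("w1.pkl","rb"))
b=atz(f,(264.2,181.9),125,s);print(b,b-s["position"])
print(delta(np.array([546,-146,315])-(b-s["position"])*[1,1,0]))
# rectify plane z=95
c=atz(f,(264.2,181.9),95,s)
E
```

```text
[558.67469164 163.24297755 125.        ] [   6.96400626    5.5681398  -185.652012  ]
[ -80.20859523 -299.74546427   -4.02268488]
```

Request:
play_rows(moves=[-0.0134,-0.05,-0.0007,0,-0.0134,-0.05,-0.0007,0,-0.0134,-0.05,-0.0007,0,-0.0134,-0.05,-0.0007,0,-0.0134,-0.05,-0.0007,0,-0.0134,-0.05,-0.0007,0,0,0,0,0,0,0,0,0])

```text
clock: 4.15
position: [539.3, -151.8, 315.1]
ee_rot: [-0.0, 0.151, 0.989, 0.0]
wrist_force: [0.9, 0.2, -0.5]
gripper_width: 91.3
grasp_force: 0.0
```

```bash
python3 look.py w2 key_handle block_hole
```

```text
4.15 [ 539.3 -151.8  315.1] 162.6777305943357 [-0.3  0.3  1.4  0.   1.4 -1.6]
key_handle [(array([ 540. , -149.8,  126.9]), 0.73)]
  rect ((261.8229675292969, 175.80572509765625), (22.394393920898438, 78.0086898803711), 2.6630005836486816) 1701 0.76
block_hole [(array([ 537.8, -151.2,   61.6]), 0.7)]
  rect ((260.98907470703125, 165.33189392089844), (64.56197357177734, 65.68535614013672), 7.594642639160156) 2780 0.75
```

View pics/w2.png

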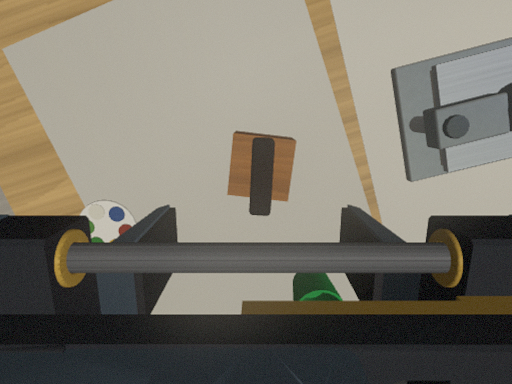

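```bash
python3 - <<'E'
from h import *
import pickle
np.set_printoptions(precision=1,suppress=True)
s,f=pickle.load(open("w2.pkl","rb"))
s1,f1=pickle.load(open("w1.pkl","rb"))
def bar(F,S,z):
    m=cams.cut_out(F,"key_handle")[0]["pixels"].astype(np.uint8)
    P=np.array([atz(F,p[0],z,S)[:2] for p in cv2.findNonZero(m)],np.float32)
    r=cv2.minAreaRect(P);print(r)
    c,d=P.mean(0),np.linalg.eigh(np.cov(P.T))[1][:,1];print(c,np.degrees(np.arctan2(d[1],d[0])))
    return m
f=cams.grab_frame("wrist");s=ctrl.read_state()
m=bar(f,s,129)
t=cams.grab_frame("top");m2=bar(t,None,129)
def ctr(m): return cv2.minAreaRect(cv2.findNonZero(m))[0]
print("tri",tri([ray(f,ctr(m),s),ray(t,ctr(m2))]))
b=t["img"][190:270,270:360,::-1];cv2.imwrite("pics/c2.png",np.hstack([cv2.resize(b,(450,400),interpolation=2),cv2.resize(f["img"][125:225,210:300,::-1],(360,400))]))
# bore in top cam
mm=cams.cut_out(t,"screw_mouth");print(atz(t,(196,216),125))
E
```

```text
((540.39208984375, -147.482421875), (23.800888061523438, 84.85272216796875), 69.79137420654297)
[ 539.3 -147.1] 159.77698288305044Traceback (most recent call last):
  File "<stdin>", line 14, in <module>
  File "<stdin>", line 7, in bar
IndexError: list index out of range
```

```bash
python3 - <<'E'
from h import *
print(delta([540.4,-147.5,116]),yaw())
E
```

```text
[  0.52313543   4.84391833 199.15611923] 162.69688866079971
```

Request:
play_rows(moves=[0.0005,0.0048,0.04,0,0,0,0.04,2.9,0,0,0.04,0,0,0,0.03,0,0,0,0.02,0,0,0,0.015,0,0,0,0.01,0,0,0,0.004,0,0,0,0,0])

```text
clock: 5.72
position: [540.6, -148.1, 116.4]
ee_rot: [0.0, 0.176, 0.984, 0.0]
wrist_force: [0.6, 0.7, 0.4]
gripper_width: 91.2
grasp_force: 0.0
```

Request:
play_rows(moves=[0,0,0,0,0,0,0,0,0,0,0,0,0,0,0,0,0,0,0,0,0,0,0,0], claw=1)

```text
clock: 6.48
position: [540.3, -148.0, 116.1]
ee_rot: [0.0, 0.176, 0.984, 0.0]
wrist_force: [0.1, 0.1, -0.4]
gripper_width: 33.8
grasp_force: 0.0
```

Request:
play_rows(moves=[0,0,0,0,0,0,0,0,0,0,0,0,0,0,0,0])

```text
clock: 6.98
position: [540.3, -148.0, 116.1]
ee_rot: [-0.0, 0.176, 0.984, 0.0]
wrist_force: [0.5, 0.3, -0.5]
gripper_width: 23.9
grasp_force: 30.0
```

Request:
play_rows(moves=[0,0,-0.005,0,0,0,-0.015,0,0,0,-0.025,0,0,0,-0.03,0,0,0,-0.03,0,0,0,-0.03,0,0,0,-0.02,0,0,0,0,0])

```text
clock: 7.98
position: [541.0, -148.2, 273.5]
ee_rot: [0.002, 0.176, 0.984, -0.0]
wrist_force: [-0.1, -0.1, -2.4]
gripper_width: 23.9
grasp_force: 30.0
```

```bash
python3 look.py w3 key
```

```text
7.975 [ 541.  -148.2  273.5] 159.75158245620227 [-0.3  0.3  1.5  0.   1.3 -1.5]
key [(array([ 522. , -137.8,  284. ]), 0.81)]
  rect ((258.0, 233.0), (136.0, 52.0), 90.0) 5182 0.59
```

View pics/w3.png

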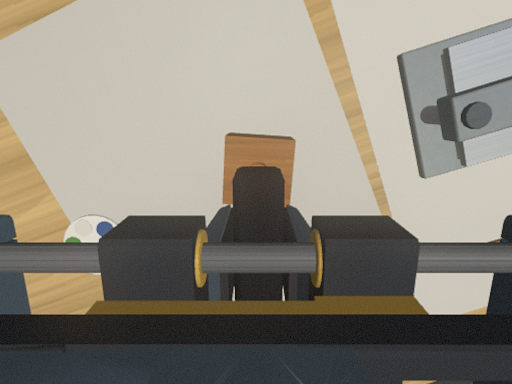

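```bash
python3 - <<'E'
from h import *
import pickle
np.set_printoptions(precision=2,suppress=True)
s,f=pickle.load(open("w3.pkl","rb"));Rt=q2R(s["ee_rot"])
for uv in((258.5,168),(235,195),(284,195)):
  print(Rt.T@(atz(f,uv,s["position"][2]+13,s)-s["position"]))
F=cams.grab_frame("scene")
g=cv2.resize(F["img"][110:260,200:380,::-1],None,fx=4,fy=4,interpolation=2);cv2.imwrite("pics/s1.png",g)
print(np.array(F["tvec"]),-cv2.Rodrigues(np.array(F["rvec"]))[0].T@np.array(F["tvec"]).ravel(),F["intrinsics"][0][0])
# move from here: bore in TCP terms
print(delta([558.7,163.2,240]),Rt)
E
```

```text
[ 43.2    0.86 -13.19]
[ 30.91  -9.73 -13.14]
[ 30.89  12.33 -13.13]
[ 312.9  -262.85 1910.57] [1583.16  549.78 1004.29] 441.1802248813719
[ 89.67 298.41  30.19] [[-0.94  0.35  0.  ]
 [ 0.35  0.94 -0.  ]
 [-0.    0.   -1.  ]]
```

View pics/s1.png

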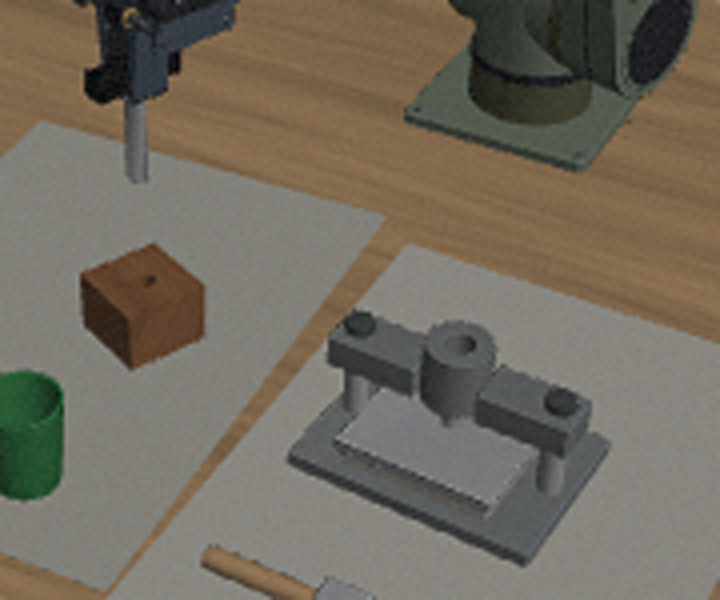

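```bash
python3 - <<'E'
from h import *
import pickle
np.set_printoptions(precision=2,suppress=True)
s,f=pickle.load(open("w1.pkl","rb"))
P=[atz(f,((u+.5)/8-.5+232,(v+.5)/8-.5+150),95,s)[:2] for u,v in((197,228),(235,275),(297,268),(322,212))]
for a,b in zip(P,P[1:]): d=b-a;print(a,np.linalg.norm(d),np.degrees(np.arctan2(d[1],d[0]))%60)
d=P[3]-P[0];print(P[3],np.linalg.norm(d),np.degrees(np.arctan2(d[1],d[0]))%60,(P[0]+P[3])/2)
E
```

```text
[557.71 154.36] 8.94765560160913 20.971561225383336
[566.07 157.56] 9.134363492555227 19.160816783566318
[567.78 166.53] 9.071445026053901 19.36281869572673
[560.9  172.44] 18.36076693944881 19.9983452477221 [559.31 163.4 ]
```

Request:
play_rows(moves=[0.0148,0.0496,0,0,0.0148,0.0496,0,0,0.0148,0.0496,0,0,0.0148,0.0496,0,0,0.0148,0.0496,0,0,0.0147,0.0498,0,0,0,0,0,10,0,0,0,10,0,0,0.02,0,0,0,0,0])

```text
clock: 9.43
position: [558.8, 161.7, 248.7]
ee_rot: [-0.002, 0.344, 0.939, -0.002]
wrist_force: [-0.0, -0.2, -2.6]
gripper_width: 23.9
grasp_force: 30.0
```

```bash
python3 - <<'E'
from h import *
np.set_printoptions(precision=2,suppress=True)
F=cams.grab_frame("scene");s=ctrl.read_state()
print(s["position"],yaw(s),delta([559.4,162.3,235]),s["wrist_force"],s["qpos"])
g=cv2.resize(F["img"][150:230,270:350,::-1],None,fx=7,fy=7,interpolation=2);cv2.imwrite("pics/s2.png",g)
Rm=cv2.Rodrigues(np.array(F["rvec"]))[0]
def proj(p): q=Rm@p+np.array(F["tvec"]).ravel();q=np.array(F["intrinsics"])@q;return (q[:2]/q[2]-[270,150]+.5)*7
p=s["position"]
for q in([p[0],p[1],p[2]-20],[p[0],p[1],p[2]-104],[p[0],p[1],125],[559,163.3,125]):print(proj(np.array(q)))
E
```

```text
[559.52 161.88 249.87] 139.75793453550003 [ 0.33  0.28 14.87] [-0.57  0.23 -3.37] [ 0.26  0.32  1.51  0.    1.31 -0.61]
[336.25 127.97]
[320.87 281.09]
[317.23 317.33]
[320.58 317.69]
```

View pics/s2.png

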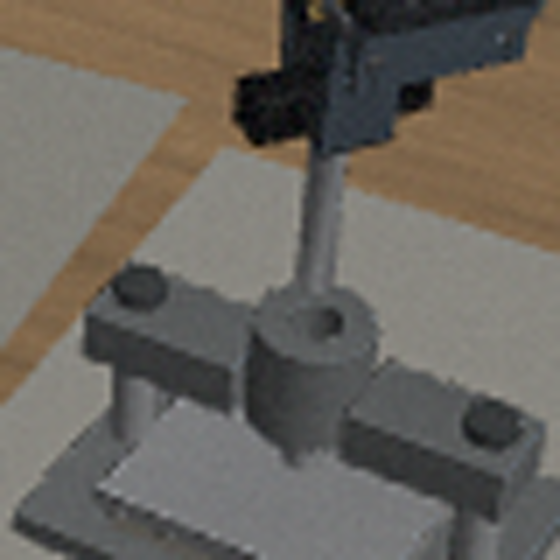

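Request:
play_rows(moves=[0.0003,0.0003,0.008,0,0,0,0.008,0,0,0,0.006,0,0,0,0.004,0,0,0,0.004,0,0,0,0,0])

```text
clock: 10.22
position: [560.0, 162.4, 220.9]
ee_rot: [-0.0, 0.344, 0.939, -0.0]
wrist_force: [-0.2, -0.0, -2.7]
gripper_width: 24.1
grasp_force: 30.0
```

```bash
cat > st.py <<'E'
from h import *
np.set_printoptions(precision=2,suppress=True)
s=ctrl.read_state();print(s["clock"],s["position"],yaw(s),s["wrist_force"],s["ft_torque"],s["qpos"][5])
E
python3 st.py
```

```text
10.225 [560.01 162.43 220.86] 139.75227646115061 [-0.21 -0.04 -2.73] [-0.02  0.05  0.01] -0.6058305630200862
```

Request:
play_rows(moves=[0,0,0.005,0,0,0,0.005,0,0,0,0.004,0,0,0,0.003,0,0,0,0.001,0,0,0,0,0])

```text
clock: 10.98
position: [560.2, 162.5, 203.2]
ee_rot: [0.0, 0.344, 0.939, 0.0]
wrist_force: [-0.3, 0.0, -2.9]
gripper_width: 23.9
grasp_force: 30.0
```

```bash
python3 st.py
```

```text
10.975 [560.19 162.5  203.17] 139.75092753818504 [-0.33  0.02 -2.88] [0.02 0.02 0.01] -0.6057839181524266
```

Request:
play_rows(moves=[0.0003,-0.0003,0.001,0,0,0,0.001,0,0,0,0.001,0,0,0,0.001,0,0,0,0.001,0,0,0,0,0])

```text
clock: 11.72
position: [559.6, 162.4, 198.0]
ee_rot: [-0.0, 0.344, 0.939, -0.0]
wrist_force: [-0.1, -0.1, -2.2]
gripper_width: 24.1
grasp_force: 30.0
```

```bash
python3 st.py
```

```text
11.725 [559.64 162.42 198.03] 139.75375058693095 [-0.1  -0.13 -2.21] [-0.06 -0.03 -0.01] -0.6057128469501033
```

Request:
play_rows(moves=[0,0,0.001,0,0,0,0.001,0,0,0,0.001,0,0,0,0,0])

```text
clock: 12.22
position: [559.6, 162.6, 195.7]
ee_rot: [0.0, 0.344, 0.939, 0.0]
wrist_force: [-2.7, 0.2, 3.4]
gripper_width: 23.9
grasp_force: 30.0
```

```bash
python3 st.py
```

```text
12.225 [559.63 162.6  195.73] 139.74908798730985 [-2.68  0.16  3.39] [-0.01  0.53 -0.02] -0.6056849133288885
```

Request:
play_rows(moves=[0.0004,-0.0003,0,0,0,0,0,0,0,0,0,3,0,0,0,-3,0,0,0,-3,0,0,0,3])

```text
clock: 12.98
position: [558.7, 162.8, 194.0]
ee_rot: [-0.001, 0.345, 0.939, -0.0]
wrist_force: [-1.5, 1.4, -3.6]
gripper_width: 24.1
grasp_force: 30.0
```

```bash
python3 st.py
```

```text
12.975 [558.75 162.76 194.01] 139.67849041737304 [-1.54  1.38 -3.65] [ 0.32  0.27 -0.03] -0.6042800131714146
```

Request:
play_rows(moves=[0.0003,0,0.001,0,0,0,0.001,0,0,0,0.001,2,0,0,0.001,-2,0,0,0,0])

```text
clock: 13.6
position: [558.8, 162.8, 191.0]
ee_rot: [-0.0, 0.344, 0.939, 0.0]
wrist_force: [-1.9, 2.0, -2.2]
gripper_width: 23.5
grasp_force: 30.0
```

```bash
python3 st.py
```

```text
13.6 [558.76 162.76 191.  ] 139.78058101460812 [-1.93  1.97 -2.21] [0.47 0.55 0.06] -0.6055565743904554
```

Request:
play_rows(moves=[0.0003,0.0001,0.001,0,0,0,0.001,2,0,0,0.001,-2,0,0,0.001,-2,0,0,0,2,0,0,0,0])

```text
clock: 14.35
position: [558.8, 163.0, 187.0]
ee_rot: [-0.0, 0.344, 0.939, 0.0]
wrist_force: [-2.3, 1.7, -2.0]
gripper_width: 24.3
grasp_force: 30.0
```

```bash
python3 st.py
```

```text
14.35 [558.76 163.04 186.98] 139.72509101730222 [-2.3   1.74 -1.97] [0.49 0.62 0.  ] -0.603998135028381
```

Request:
play_rows(moves=[0.0003,0,0.001,0,0,0,0.001,1.5,0,0,0.001,-1.5,0,0,0,0])

```text
clock: 14.85
position: [558.6, 163.0, 184.0]
ee_rot: [0.0, 0.344, 0.939, -0.0]
wrist_force: [-1.6, 0.2, -2.5]
gripper_width: 23.9
grasp_force: 30.0
```

```bash
python3 st.py
```

```text
14.85 [558.63 162.97 184.04] 139.7732262270807 [-1.58  0.2  -2.49] [0.15 0.58 0.03] -0.6043517881313628
```

Request:
play_rows(moves=[0,0,0,5,0,0,0,5,0,0,0,5,0,0,0,5,0,0,0,5,0,0,0,5,0,0,0,5,0,0,0,3,0,0,0,0])

```text
clock: 15.98
position: [559.1, 163.5, 184.0]
ee_rot: [0.0, 0.631, 0.776, 0.001]
wrist_force: [0.8, 2.2, -3.3]
gripper_width: 23.8
grasp_force: 30.0
```

```bash
python3 st.py
```

```text
15.975 [559.09 163.53 183.95] 101.79789046919046 [ 0.77  2.2  -3.33] [0.56 0.17 0.11] 0.05832893148270079
```

Request:
play_rows(moves=[0,0,0,2,0,0,0,2,0,0,0,2,0,0,0,0])

```text
clock: 16.48
position: [559.1, 163.4, 184.0]
ee_rot: [0.0, 0.671, 0.742, 0.001]
wrist_force: [1.7, 3.8, -7.5]
gripper_width: 24.1
grasp_force: 30.0
```

```bash
python3 st.py
```

```text
16.475 [559.12 163.42 184.02] 95.72221115095326 [ 1.66  3.75 -7.46] [ 0.92 -0.41  0.09] 0.1643200324663878
```

Request:
play_rows(moves=[0,0,0,2,0,0,0,2,0,0,0,0])

```text
clock: 16.85
position: [559.1, 163.3, 184.1]
ee_rot: [0.0, 0.697, 0.718, 0.001]
wrist_force: [2.9, 4.5, -8.5]
gripper_width: 23.9
grasp_force: 30.0
```

```bash
python3 st.py
```

```text
16.85 [559.08 163.32 184.07] 91.70291058243737 [ 2.92  4.53 -8.51] [ 0.98 -0.74  0.07] 0.23451761264653115
```

Request:
play_rows(moves=[0.0006,0.0004,0.0004,0,0,0,0,0])

```text
clock: 17.1
position: [559.2, 163.6, 184.0]
ee_rot: [0.0, 0.696, 0.718, 0.0]
wrist_force: [2.9, 3.8, -6.3]
gripper_width: 23.9
grasp_force: 30.0
```

```bash
python3 st.py
```

```text
17.1 [559.17 163.55 184.01] 91.74676546770849 [ 2.89  3.78 -6.32] [ 0.7  -0.59  0.17] 0.23478164761626338
```

Request:
play_rows(moves=[0,0,0,2,0,0,0,2,0,0,0,0])

```text
clock: 17.48
position: [559.2, 163.6, 184.0]
ee_rot: [0.0, 0.721, 0.693, 0.0]
wrist_force: [2.6, 2.8, -4.8]
gripper_width: 24.0
grasp_force: 30.0
```

```bash
python3 st.py
```

```text
17.475 [559.23 163.57 183.98] 87.72332826498898 [ 2.61  2.77 -4.81] [ 0.52 -0.66  0.13] 0.3049387241561193
```

Request:
play_rows(moves=[0.0004,0.0004,0,2,0,0,0,1,0,0,0,0])

```text
clock: 17.85
position: [559.4, 163.8, 184.0]
ee_rot: [0.0, 0.739, 0.674, -0.0]
wrist_force: [3.2, 0.8, -3.6]
gripper_width: 23.9
grasp_force: 30.0
```

```bash
python3 st.py
```

```text
17.85 [559.43 163.79 183.95] 84.7436242916045 [ 3.16  0.83 -3.61] [ 0.04 -0.5   0.14] 0.3574448617889973
```

Request:
play_rows(moves=[0,0,0,1.5,0,0,0,1.5,0,0,0,0])

```text
clock: 18.23
position: [559.5, 163.9, 183.9]
ee_rot: [0.0, 0.756, 0.654, 0.0]
wrist_force: [2.8, -1.2, -2.5]
gripper_width: 24.1
grasp_force: 30.0
```

```bash
python3 st.py
```

```text
18.225 [559.53 163.87 183.95] 81.73541548720542 [ 2.76 -1.22 -2.5 ] [-0.2  -0.56  0.16] 0.4099401530297073
```

Request:
play_rows(moves=[0,0.0003,0,1.5,0,0,0,1.5,0,0,0,0])

```text
clock: 18.6
position: [559.7, 163.9, 183.9]
ee_rot: [0.0, 0.773, 0.634, -0.0]
wrist_force: [0.9, -1.0, -1.0]
gripper_width: 24.1
grasp_force: 30.0
```

```bash
python3 st.py
```

```text
18.6 [559.67 163.88 183.85] 78.74991108048759 [ 0.93 -0.96 -0.97] [-0.36 -0.46  0.27] 0.46187082764111653
```

Request:
play_rows(moves=[0,0,0,1.5,0,0,0,1.5,0,0,0,0])

```text
clock: 18.98
position: [559.8, 163.9, 183.8]
ee_rot: [0.0, 0.789, 0.614, -0.0]
wrist_force: [1.6, -1.2, -0.8]
gripper_width: 23.8
grasp_force: 30.0
```

```bash
python3 st.py
```

```text
18.975 [559.75 163.94 183.79] 75.75279234587298 [ 1.57 -1.24 -0.82] [-0.56 -0.5   0.49] 0.514216974054918
```

Request:
play_rows(moves=[0,0,0,1.5,0,0,0,1.5,0,0,0,0])

```text
clock: 19.35
position: [559.8, 163.9, 183.8]
ee_rot: [0.0, 0.805, 0.593, 0.0]
wrist_force: [3.0, -2.4, -1.4]
gripper_width: 23.7
grasp_force: 30.0
```

```bash
python3 st.py
```

```text
19.35 [559.81 163.92 183.79] 72.75205202631129 [ 3.05 -2.37 -1.42] [-0.7  -0.5   0.66] 0.5665656612600696
```

Request:
play_rows(moves=[0,0,0,-2.5,0,0,0,-2.5,0,0,0,0])

```text
clock: 19.73
position: [559.7, 164.0, 183.8]
ee_rot: [-0.0, 0.779, 0.627, 0.0]
wrist_force: [1.7, -2.6, -1.3]
gripper_width: 23.5
grasp_force: 30.0
```

```bash
python3 st.py
```

```text
19.725 [559.7  163.97 183.79] 77.62815681042129 [ 1.73 -2.65 -1.32] [-0.76 -0.51 -0.1 ] 0.4809354397073978
```

Request:
play_rows(moves=[0,0,0,0,0,0,0,0,0,0,0,0,0,0,0,0,0,0,0,0,0,0,0,0,0,0,0,0,0,0,0,0], claw=-1)

```text
clock: 20.72
position: [559.7, 164.1, 183.7]
ee_rot: [-0.0, 0.779, 0.628, 0.0]
wrist_force: [-0.2, 0.9, 0.2]
gripper_width: 91.0
grasp_force: 0.0
```

Request:
play_rows(moves=[0,0,-0.01,0,0,0,-0.02,0,0,0,-0.03,0,0,0,-0.04,0,0,0,-0.04,0,0,0,-0.04,0,0,0,0,0])

```text
clock: 21.6
position: [560.8, 164.4, 368.3]
ee_rot: [0.002, 0.779, 0.628, 0.004]
wrist_force: [0.2, -0.3, 0.5]
gripper_width: 91.1
grasp_force: 0.0
```

```bash
python3 st.py; python3 look.py w4 key_handle; python3 - <<'E'
from h import *
import pickle
np.set_printoptions(precision=2,suppress=True)
s,f=pickle.load(open("w4.pkl","rb"))
f=cams.grab_frame("wrist");s=ctrl.read_state()
m=cams.cut_out(f,"key_handle")[0]["pixels"].astype(np.uint8)
for z in(192,196,200,204):
    P=np.array([atz(f,p[0],z,s)[:2] for p in cv2.findNonZero(m)],np.float32);print(z,cv2.minAreaRect(P))
F=cams.grab_frame("scene")
g=cv2.resize(F["img"][130:230,250:370,::-1],None,fx=5,fy=5,interpolation=2)
h=cv2.resize(f["img"][:,:,::-1],(200,150));g[:150,-200:]=h;cv2.imwrite("pics/s3.png",g)
E
```

```text
21.6 [560.85 164.36 368.3 ] 77.74682660018802 [ 0.25 -0.33  0.54] [-0.07  0.04 -0.04] 0.47921140422706
21.6 [560.8 164.4 368.3] 77.74682660018802 [0.3 0.3 1.3 0.  1.6 0.5]
key_handle [(array([562.1, 161.4, 195.2]), 0.6), (array([565.1, 182.2,  42.6]), 0.44)]
  rect ((257.0, 180.0), (80.0, 26.0), 90.0) 1905 0.62
192 ((559.5946044921875, 163.4332733154297), (84.92159271240234, 25.25762176513672), 77.24292755126953)
196 ((559.7655639648438, 164.2484893798828), (83.87432861328125, 24.946107864379883), 77.24287414550781)
200 ((559.9364624023438, 165.06369018554688), (82.82704162597656, 24.63465690612793), 77.24287414550781)
204 ((560.1074829101562, 165.87889099121094), (81.77978515625, 24.323144912719727), 77.24288177490234)
```

View pics/s3.png

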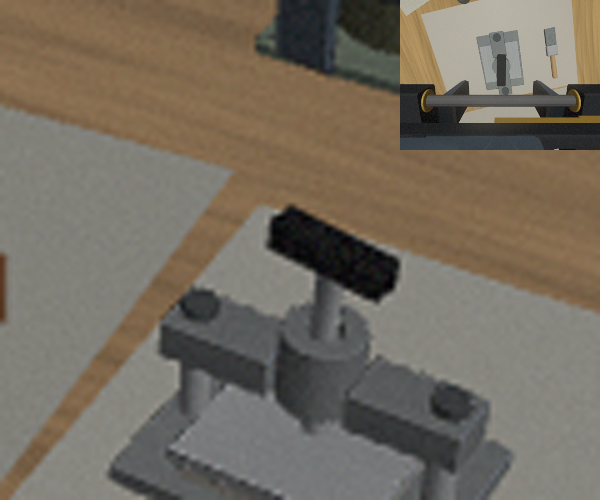

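```bash
python3 -c "
from h import *
print(job_done())"
```

```text
the job is handed in; nothing more can be done
None
```

I moved the key from its block into the screw socket, about 15 mm deep by arm height, turned the screw clockwise until it came up firm (about 0.66 N m), released the key standing upright, and handed the job in. The screw angle can't be read directly, and the hand-in returned no verdict.

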